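# Close the guard of the leather embossing press and switch it on

## Robot

A 7-joint arm with a two-finger parallel gripper is mounted at the origin on the work surface. World frame = base frame: x ahead of the robot, y to its left, z up, the work surface at z = 0. Lengths are in m, angles in rad, forces in N, time in s.
With the tool pointing down it reaches from about 0.4 to 0.875 m from the base axis. Payload 6.5 kg.
Tool frame: the origin (TCP) lies at the very end of the fingers, on their centre line; the grasp point (between the pads) lies 19 mm behind it (ctrl.pinch_z is the distance from the TCP to the grasp point, in m); z points along the fingers, y is the direction in which the jaws open and shut (so a half turn about z gives the same grasp; the last joint's range is limited). The gripper opens to 85 mm and grips with 20 to 120 N. Pads are 22 mm wide; open, the fingers measure 114 mm over their backs; the gripper's body (76 mm by 85 mm) begins 54 mm behind the grasp point. The pads swing forward as they close: fully open they stand 13 mm farther back than shut.
Start: joints at [-1.294, 0.536, -0.004, 1.538, 0.003, 1.067, -0.071], TCP at [0.218, 0.612, 0.231] pointing down, gripper open.
Joint ranges: [-2.7, 2.7], [-0.37, 2.16], [-1.27, 1.26], [0.24, 2.4], [-1.31, 4.45], [0.19, 1.91], [-2.76, 2.76]. Speed limits (rad/s): [2.39, 2.39, 3.14, 3.14, 3.14, 3.14, 3.14].

## Interface

Orientations are given as a unit quaternion [x, y, z, w].
In Python, from bench import ctrl gives the robot as it stands. The module is installed in compiled form; this text tells all that it offers.
- The arm moves only by the shell command python3 -m handwheel 'ROWS' [FORCE]. ROWS is JSON, a list of rows, each a list of 7 numbers: the shift along the tool's x, y, z in m, then the turn, a rotation vector about the tool's x, y, z in rad, then the gripper's target within -1 to 1 (fully open at 1, half-way at 0, shut at -1). In form: [[x, y, z, wx, wy, wz, hand], ...]. A call has 1 to 12 rows; each row is the pose to reach, as a shift and turn from the pose measured when the call began, along the tool's axes at that moment; what a row does not reach only later rows make up. A row lasts 1/8 s, in which the tool goes at most 62.5 mm and 10.7 degrees, less where a joint would pass 70% of its speed; a pose out of reach is approached as far as the arm can. A call with a gripper value outside its range is refused whole. The fingers move at their own pace and stop on an object; FORCE is the grip in N (left out, the last holds). Time passes only in rows, so rows that repeat a pose let the fingers close. It gives the time, the measured TCP pose, the force and the opening at its end, in the units of the state.
- ctrl.get_state(): the state, without advancing time (a new reading comes with each control period).
- ctrl.camera(name): name is "scene" or "top" or "wrist"; returns (picture, depth): 384x512x3 uint8, red, green, blue; 384x512 float32, m along the optical axis (not along the pixel's ray), 0 where there is no reading.
- ctrl.camera_model(name): a dict with "fx", "fy", "cx", "cy" (pixels), "k1" (the pictures are not rectified: a ray, as slopes to the right and down, at radius r is drawn at 1 + k1 r^2 times it, then the intrinsics apply), "extrinsics" (4x4, takes a point from camera to world coordinates). Camera axes: x right, y up, looking along -z (the intrinsics and any distortion apply to the point x, -y, -z); pixel columns grow to the right and rows downward; lengths in m; the calibration is good to about 2 mm. A picture is of the moment at which its call begins: read the wrist's pose just before it. camera_model takes no time and is no camera call; for the wrist camera it gives the pose at the moment of the call.
- ctrl.close_job(): hands the job in, once; it reports no verdict.
The state is a dict: "time_s": time; "q": joint angles; "joint_vel": joint speeds; "tau": joint torques, N m; "position": TCP position; "tool_rot": TCP orientation; "wrist_force": force on the tool from outside, world axes, zero at the start; "torque": the same for the moment, N m; "grip_width": finger opening in m.
Only numpy, scipy, OpenCV 4.12 (cv2) and the standard library are available. Lean on these libraries where they do the work, as an engineer would, in place of code of your own. Each camera call takes 0.05 s, during which the arm holds its last target. There are 200 camera calls.

## Task

The guard of the blue embossing press stands open, with a red bar to hold it by: lower it gently all the way down onto its stops without letting it drop, and let go of it. Then, and not before, flip the lever of the grey switch box from off to fully on. Do not push about or knock over the other things on the bench.

Things in the scene. Friction and masses are not known exactly. Their poses are not given: they have to be found in the camera images.
- press: blue embossing press, fixed: open-topped base 210 mm deep (x -90 to +120 mm), 280 wide, 90 high, plus two 22 mm square posts, 500 mm high, at x = +130, y = +-131. Origin on the bench surface; -x is its front, towards the robot, z up
- light_bar (a point): middle of the underside of the press's fixed grey light bar, 490 mm above the bench, 55 mm deep, 290 mm wide, at x = +45 mm of the press. It hangs over the open guard: a tool coming straight down on the red bar hits it; one tilted about 40 degrees, fingers pointing down and to the press's +x, body leaning back to the robot, goes in underneath
- guard (a joint): guard angle in rad: 0 = fully down on its stops, grows as it opens, open stop at 1.35; starts between 1.12 and 1.3. It weighs about 0.6 kg. Hinge friction holds it above about 1 rad; lower than that it falls by itself if not held
- guard_bar (a point): middle of the guard's red round grip bar, 14 mm thick, 140 mm long, along the press's y. Two 10 mm prongs, 65 mm either side, join it to the guard's front edge 50 mm from the bar's axis; a finger fits in the gap. Pinched across with 10 to 20 N it can turn between the pads as the guard comes down. When down it is 106 mm above the bench and only low things (to 55 mm) lie under it
- guard_hinge (a point): middle of the guard's hinge axis (along the press's y), at x = +100, z = 100 mm of the press. The guard is a yellow frame 190 x 260 x 12 mm with a clear window. At guard angle a the middle of the red bar is, in the press's frame, at x = 100 - 240 cos a + 6 sin a, y = 0, z = 100 + 240 sin a + 6 cos a (mm)
- switch_box: grey switch box, fixed to the bench, left or right of the press: 120 x 80 mm, 30 mm high; origin under its centre. Its lever swings in its x-z plane; a red dot on its -x end marks off, a green dot on its +x end marks on
- lever (a joint): angle of the switch lever in rad: 0 = off (leaning to the box's -x by 0.5 rad), 1.0 = fully on (leaning to +x by 0.5 rad), with end stops; starts at 0 to 0.08. It stays where it is left; about 1.5 N on the ball moves it
- lever_ball (a point): centre of the lever's black ball, 28 mm in diameter, 80 mm from the lever's pivot, which is 40 mm above the bench over the middle of the box; the ball is about 110 mm above the bench at either end of its swing and 120 mm at mid-swing. The rod below the ball is 10 mm thick. Can be pushed over with closed fingers
- tool_tin: loose brass-coloured round tin, 72 mm across and 75 mm high, hand tools standing in it up to 150 mm; origin under its centre; a bystander
- spool: loose thread spool, tan, 56 mm across, 47 mm high, standing; origin under its centre; a bystander
- mallet: loose mallet lying down, white head 52 mm across, wooden handle, 245 mm long along its x, at most 52 mm high; origin on the table about mid-length; a bystander
- cream_jar: loose white jar with blue cap, 72 mm across, 80 mm high; origin under its centre; a bystander
- bottle: loose green bottle, 70 mm across, 220 mm high; origin under its centre; a bystander
- blank_tray: loose empty orange tray, 160 x 120 x 30 mm; origin under its centre; a bystander
- awl: loose screwdriver-shaped awl lying on the table along its x, about 200 mm long, up to 35 mm high; a bystander

How it is judged:
By the outcome, as a careful person would: the job done as asked, in the order asked, and still so for the second after the job is handed in, with the robot touching nothing.
It also fails if it takes over 58 s, if anything falls off the work surface, if the arm or the gripper's body presses on something with over 40 N, if the wrist force passes 120 N, or if a joint passes its speed limit or range.

## Working session

There is one attempt and no reset: what is moved stays moved. The work goes in short steps, Python scripts to look and compute and a shell command to move; the robot and the scene stay as the last step left them, time stands still between calls to the robot, and variables do not carry over. Pictures are saved under pics/ and viewed, about 8 in all and at most 12, crops included, and the job is handed in when it is done.

```bash
mkdir -p pics; cat > h.py <<'E'
import numpy as np, cv2
from bench import ctrl
from scipy.spatial.transform import Rotation as R
def snap(name,fn):
    m=ctrl.camera_model(name); p,d=ctrl.camera(name)
    cv2.imwrite(f'pics/{fn}.png',p[:,:,::-1]); np.savez(f'pics/{fn}.npz',p=p,d=d,E=m['extrinsics'],k=[m[k] for k in('fx','fy','cx','cy','k1')])
def load(fn): return np.load(f'pics/{fn}.npz')
def ray(f,uv):
    fx,fy,cx,cy,k1=f['k']; uv=np.atleast_2d(np.float64(uv))
    K=np.array([[fx,0,cx],[0,fy,cy],[0,0,1]])
    s=cv2.undistortPoints(uv[:,None],K,np.array([k1,0,0,0,0.]))[:,0]
    return np.c_[s[:,0],-s[:,1],-np.ones(len(s))]
def pts(f,uv):  # depth points world
    uv=np.atleast_2d(uv); z=f['d'][uv[:,1].astype(int),uv[:,0].astype(int)]
    c=ray(f,uv)*z[:,None]; E=f['E']; return c@E[:3,:3].T+E[:3,3]
def plane(f,uv,h):
    E=f['E']; r=ray(f,uv)@E[:3,:3].T; o=E[:3,3]; return o+r*((h-o[2])/r[:,2])[:,None]
E
python3 - <<'E'
from h import *
snap('scene','s0');snap('top','t0')
for n in('s0','t0'): print(load(n)['E'].round(3),load(n)['k'])
s=ctrl.get_state();print({k:np.round(v,3) for k,v in s.items()},ctrl.pinch_z)
a=cv2.imread('pics/s0.png');b=cv2.imread('pics/t0.png');cv2.imwrite('pics/st0.png',cv2.resize(np.vstack([a,b]),None,fx=.78,fy=.78))
E
```

```text
[[ 0.963 -0.219  0.155  0.726]
 [ 0.268  0.779 -0.567 -0.81 ]
 [ 0.003  0.588  0.809  1.39 ]
 [ 0.     0.     0.     1.   ]] [ 4.51201167e+02  4.51201167e+02  2.57009074e+02  1.90340470e+02
 -1.40979746e-02]
[[ 0.025  0.997 -0.07   0.372]
 [-1.     0.024 -0.017 -0.025]
 [-0.015  0.07   0.997  1.878]
 [ 0.     0.     0.     1.   ]] [ 4.43707867e+02  4.43707867e+02  2.52689774e+02  1.91697719e+02
 -1.55436248e-01]
{'time_s': np.float64(0.1), 'q': array([-1.294,  0.537, -0.004,  1.539,  0.003,  1.067, -0.071]), 'joint_vel': array([-0.   , -0.   ,  0.   , -0.003, -0.002,  0.   , -0.002]), 'tau': array([ 3.0000e-03, -5.8456e+01,  1.0520e+00, -2.5978e+01,  1.3000e-02,
        4.0000e-03,  0.0000e+00]), 'position': array([0.218, 0.612, 0.23 ]), 'tool_rot': array([ 0.171,  0.985, -0.001, -0.   ]), 'wrist_force': array([ 0.511, -0.372, -0.48 ]), 'torque': array([-0.037, -0.017,  0.025]), 'grip_width': np.float64(0.086)} 0.0187
```

View pics/s0.png

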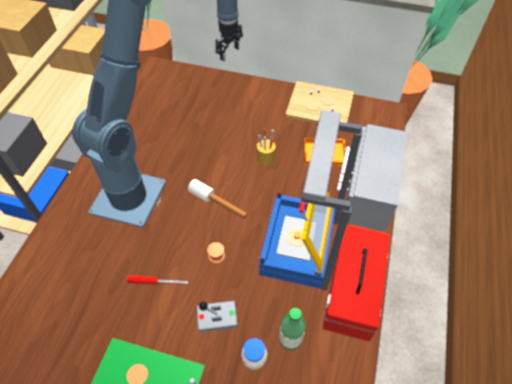

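View pics/t0.png

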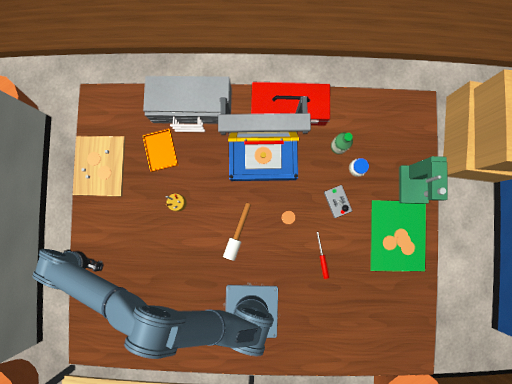

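The scene view shows the press near (300,240), with the guard's red bar half hidden near (303,207), and the switch box at (216,315) with its ball at (203,306). In the top view the press base spans (230–297, 137–180), the red bar shows at (265,142), and the box is at (338,201) with its lever end towards the robot.

```bash
python3 - <<'E'
from h import *
def comps(f,mask,roi):
    x0,y0,x1,y1=roi; m=np.zeros(mask.shape,np.uint8); m[y0:y1,x0:x1]=mask[y0:y1,x0:x1]
    n,l,st,c=cv2.connectedComponentsWithStats(m)
    return [(np.argwhere(l==i)[:,::-1]) for i in range(1,n) if st[i,4]>4]
for n,roiP,roiB in(('t0',(215,120,312,190),(318,175,358,222)),('s0',(255,180,345,295),(190,293,245,335))):
    f=load(n);hsv=cv2.cvtColor(f['p'],cv2.COLOR_RGB2HSV);H,S,V=cv2.split(hsv)
    red=((H<6)|(H>174))&(S>150)&(V>90); green=(H>45)&(H<75)&(S>110); black=(V<45); blue=(H>100)&(H<125)&(S>150); yel=(H>22)&(H<32)&(S>170)
    for nm,m,r in(('redbar',red,roiP),('blue',blue,roiP),('yellow',yel,roiP),('reddot',red,roiB),('greendot',green,roiB),('ball',black,roiB),('grey',(S<50)&(V>90),roiB)):
        for c in comps(f,m,r):
            P=pts(f,c); ok=f['d'][c[:,1],c[:,0]]>0
            print(n,nm,len(c),'px',c.mean(0).round(1),c.min(0),c.max(0),'med',np.median(P[ok],0).round(3),'lo',P[ok].min(0).round(3),'hi',P[ok].max(0).round(3))
            if nm=='blue' and len(c)>200:
                top=P[(abs(P[:,2]-.09)<.008)]; rect=cv2.minAreaRect(top[:,:2].astype(np.float32)); print('   toprect',np.round(rect[0],3),np.round(rect[1],3),rect[2])
            if nm=='grey' and len(c)>100:
                top=P[(abs(P[:,2]-.03)<.008)]; rect=cv2.minAreaRect(top[:,:2].astype(np.float32)); print('   toprect',np.round(rect[0],3),np.round(rect[1],3),rect[2])
a=cv2.imread('pics/t0.png')[115:225,210:370];b=cv2.imread('pics/s0.png')[100:340,180:420]
a=cv2.resize(a,(640,440),interpolation=2)
b=cv2.resize(b,(600,600),interpolation=2);cv2.imwrite('pics/s0c.png',b);cv2.imwrite('pics/t0c.png',a)
E
```

```text
t0 redbar 107 px [265.3 142.1] [244 140] [283 143] med [ 0.657 -0.041  0.33 ] lo [ 0.652 -0.102  0.322] hi [0.667 0.037 0.337]
t0 blue 1568 px [262.3 164.1] [229 141] [297 180] med [ 0.602 -0.027  0.053] lo [ 0.548 -0.173  0.013] hi [0.713 0.107 0.105]
   toprect [ 0.628 -0.032] [0.151 0.277] 2.255840301513672
t0 yellow 264 px [264.6 137.4] [228 132] [298 140] med [ 0.682 -0.052  0.276] lo [ 0.671 -0.159  0.175] hi [0.728 0.098 0.287]
t0 yellow 12 px [263.2 154.6] [262 153] [265 156] med [ 0.65  -0.033  0.08 ] lo [ 0.644 -0.041  0.073] hi [ 0.659 -0.029  0.087]
t0 reddot 11 px [342.2 211.5] [341 210] [344 213] med [ 0.43  -0.369  0.033] lo [ 0.421 -0.377  0.025] hi [ 0.434 -0.363  0.038]
t0 greendot 12 px [333.8 190.4] [332 189] [335 192] med [ 0.515 -0.333  0.031] lo [ 0.508 -0.339  0.022] hi [ 0.521 -0.325  0.036]
t0 ball 22 px [345.  207.7] [343 205] [347 210] med [ 0.441 -0.363  0.121] lo [ 0.431 -0.373  0.109] hi [ 0.451 -0.356  0.13 ]
t0 grey 477 px [337.2 200.7] [324 185] [351 217] med [ 0.474 -0.347  0.029] lo [ 0.404 -0.413 -0.002] hi [ 0.539 -0.293  0.108]
   toprect [ 0.47
[... 1098 characters left out ...]
0 yellow 371 px [313.4 236.3] [302 204] [330 268] med [ 0.704 -0.131  0.236] lo [ 0.674 -0.166  0.119] hi [0.75  0.073 0.471]
s0 reddot 11 px [200.8 316.2] [199 315] [202 318] med [ 0.428 -0.37   0.032] lo [ 0.421 -0.375  0.028] hi [ 0.432 -0.365  0.037]
s0 greendot 14 px [231.3 312.5] [230 311] [233 314] med [ 0.514 -0.333  0.032] lo [ 0.509 -0.339  0.027] hi [ 0.52  -0.328  0.036]
s0 ball 14 px [202.9 306.8] [200 305] [205 308] med [ 0.444 -0.372  0.123] lo [ 0.433 -0.376  0.122] hi [ 0.45  -0.365  0.127]
s0 grey 934 px [217.1 316.3] [197 301] [236 331] med [ 0.477 -0.359  0.031] lo [ 0.397 -0.412 -0.004] hi [ 0.54  -0.285  0.124]
   toprect [ 0.473 -0.353] [0.119 0.082] 23.345321655273438
```

View pics/s0c.png

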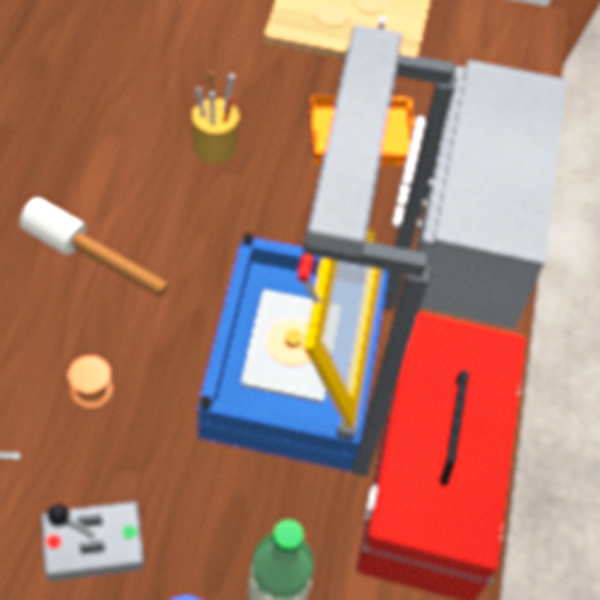

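View pics/t0c.png

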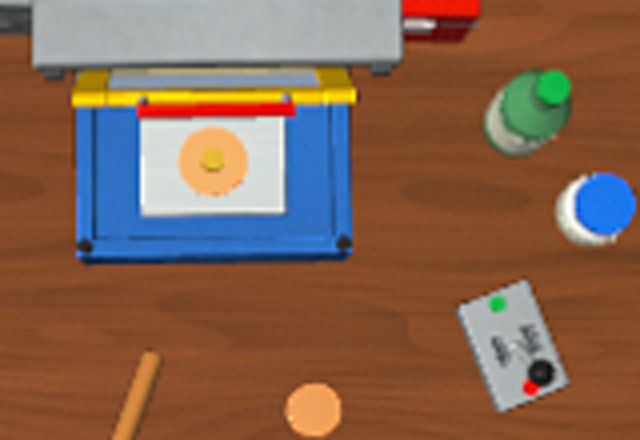

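The bar stands at about z = 0.33, which puts the guard at about 1.24 rad. The press origin is about (0.642, −0.035) with a yaw of about 2.3°, and the box is at (0.472, −0.352) with a yaw of about 22.8°. All the measured heights and sizes match the text. Next I'll compute the pregrasp.

```bash
cat >> h.py <<'E'
YAW=np.radians(2.3); PO=np.array([.642,-.0345,0])
def press(x,y,z): c,s=np.cos(YAW),np.sin(YAW); return PO+np.array([c*x-s*y,s*x+c*y,z])
def bar(a): return press(.1-.24*np.cos(a)+.006*np.sin(a),0,.1+.24*np.sin(a)+.006*np.cos(a))
def rot(tilt,yaw=None):  # tool y fwd/up, z fwd/down, x = y x z
    yaw=YAW if yaw is None else yaw; f=np.array([np.cos(yaw),np.sin(yaw),0]); u=np.array([0,0,1.]); t=np.radians(tilt)
    z=f*np.sin(t)-u*np.cos(t); y=f*np.cos(t)+u*np.sin(t); return np.c_[np.cross(y,z),y,z]
def go(grasp,Rt,back=0.,pz=.0187):
    s=ctrl.get_state(); R0=R.from_quat(s['tool_rot']).as_matrix(); p=grasp+Rt[:,2]*(pz-back)
    d=R0.T@(p-s['position']); w=R.from_matrix(R0.T@Rt).as_rotvec()
    print('TCP',p.round(3),'row',d.round(4).tolist(),w.round(4).tolist(),'deg',np.degrees(np.linalg.norm(w)).round(1))
def st():
    s=ctrl.get_state();print(round(s['time_s'],2),s['position'].round(4),R.from_quat(s['tool_rot']).as_matrix()[:,1:].T.round(3).tolist(),'F',s['wrist_force'].round(1),'w',round(s['grip_width'],4),'q',s['q'].round(2))
E
python3 - <<'E'
from h import *
f=load('t0');hsv=cv2.cvtColor(f['p'],cv2.COLOR_RGB2HSV);H,S,V=cv2.split(hsv)
m=(((H<6)|(H>174))&(S>150)&(V>90)); c=np.argwhere(m[120:150,215:300])[:,::-1]+[215,120]
P=plane(f,c,.33); print('bar dir',cv2.fitLine(P[:,:2].astype(np.float32),2,0,.01,.01).ravel(),P.mean(0))
print(bar(1.235)); go(bar(1.235),rot(40),.15)
E
```

```text
bar dir [ 0.03516195 -0.9993816   0.6572378  -0.03865544] [ 0.65723784 -0.03865544  0.33      ]
[ 0.66855841 -0.0334333   0.3285727 ]
TCP [ 0.584 -0.037  0.429] row [-0.5626, -0.4881, -0.1978] [-0.6141, -0.4129, 1.1375] deg 77.7
```

```bash
python3 -m handwheel '[[0,0,-0.06,0,0,0,0.4],[-0.5626,-0.4881,-0.1978,-0.6141,-0.4129,1.1375,0.4],[-0.5626,-0.4881,-0.1978,-0.6141,-0.4129,1.1375,0.4],[-0.5626,-0.4881,-0.1978,-0.6141,-0.4129,1.1375,0.4],[-0.5626,-0.4881,-0.1978,-0.6141,-0.4129,1.1375,0.4],[-0.5626,-0.4881,-0.1978,-0.6141,-0.4129,1.1375,0.4],[-0.5626,-0.4881,-0.1978,-0.6141,-0.4129,1.1375,0.4],[-0.5626,-0.4881,-0.1978,-0.6141,-0.4129,1.1375,0.4],[-0.5626,-0.4881,-0.1978,-0.6141,-0.4129,1.1375,0.4],[-0.5626,-0.4881,-0.1978,-0.6141,-0.4129,1.1375,0.4],[-0.5626,-0.4881,-0.1978,-0.6141,-0.4129,1.1375,0.4],[-0.5626,-0.4881,-0.1978,-0.6141,-0.4129,1.1375,0.4]]' 20
python3 -c "
from h import *
st();go(bar(1.235),rot(40),.15)"
```

```text
time_s: 1.6
position: [0.5509, 0.0208, 0.4165]
tool_rot: [0.651, 0.677, 0.247, 0.237]
wrist_force: [1.0, 1.4, 0.6]
grip_width: 0.06
1.6 [0.5509 0.0208 0.4165] [[0.765, 0.03, 0.643], [0.642, 0.026, -0.766]] F [1.  1.4 0.6] w 0.06 q [-1.11 -0.32  0.76  2.16  0.7   0.63 -0.71]
TCP [ 0.584 -0.037  0.429] row [-0.0588, 0.0319, 0.0102] [0.0003, -0.0002, -0.0007] deg 0.0
```

```bash
python3 -m handwheel '[[-0.0588,0.0319,0.0102,0,0,0,0.4],[-0.0588,0.0319,0.0102,0,0,0,0.4],[-0.0588,0.0319,0.0102,0,0,0,0.4]]'
python3 -c "
from h import *
st();go(bar(1.235),rot(40),.15);snap('wrist','w1');print(load('w1')['E'].round(3))"
```

```text
time_s: 1.98
position: [0.5839, -0.0364, 0.4288]
tool_rot: [0.651, 0.677, 0.247, 0.237]
wrist_force: [-0.1, 1.0, -0.3]
grip_width: 0.0597
1.98 [ 0.5839 -0.0364  0.4288] [[0.766, 0.03, 0.643], [0.642, 0.026, -0.766]] F [-0.1  1.  -0.3] w 0.0597 q [-1.18 -0.33  0.97  2.08  0.6   0.61 -0.48]
TCP [ 0.584 -0.037  0.429] row [-0.0004, 0.0004, -0.0001] [-0.0003, -0.0006, -0.0011] deg 0.1
[[ 0.766  0.156 -0.624  0.49 ]
 [ 0.031  0.96   0.279  0.037]
 [ 0.642 -0.233  0.73   0.538]
 [ 0.     0.     0.     1.   ]]
```

View pics/w1.png

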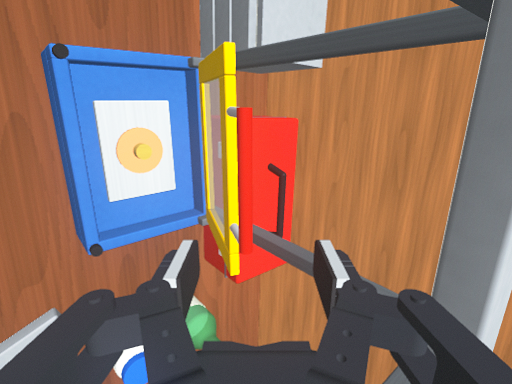

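The wrist view shows the bar upright from (245,108) to (245,253), between the two fingers at (180,275) and (330,275), with a red toolbox behind it. I'll measure it from this view's depth and by triangulating with the top view.

```bash
python3 - <<'E'
from h import *
f=load('w1');hsv=cv2.cvtColor(f['p'],cv2.COLOR_RGB2HSV);H,S,V=cv2.split(hsv)
m=((H<6)|(H>174))&(S>150)&(V>60)&(f['d']<.36)&(f['d']>.1)
c=np.argwhere(m)[:,::-1]; c=c[(c[:,0]>225)&(c[:,0]<265)&(c[:,1]>95)&(c[:,1]<265)]
P=pts(f,c); print(len(c),c.min(0),c.max(0),np.median(P,0).round(4),P.min(0).round(3),P.max(0).round(3))
E=f['E'];up=(c[:,1]<np.median(c[:,1]))
axis=P+ .007*(P-E[:3,3])/np.linalg.norm(P-E[:3,3],axis=1)[:,None]*.8
mid=(axis.min(0)+axis.max(0))/2; print('axis median',np.median(axis,0).round(4),'mid',mid.round(4))
d=np.linalg.svd(P-P.mean(0))[2][0];print('dir',d.round(3))
# triangulate mid px
t=load('t0');uvt=[(264.5,141.6)];uvw=[((c[:,0].min()+c[:,0].max())/2,(c[:,1].min()+c[:,1].max())/2)]
o1,r1=E[:3,3],ray(f,uvw)[0]@E[:3,:3].T;o2,r2=t['E'][:3,3],ray(t,uvt)[0]@t['E'][:3,:3].T
s=np.linalg.lstsq(np.c_[r1,-r2],o2-o1,rcond=None)[0];print('tri',(o1+s[0]*r1).round(4),(o2+s[1]*r2).round(4))
m=np.median(axis,0);r=m-press(.1,0,.1);r=[-(r[0]*np.cos(YAW)+r[1]*np.sin(YAW)),r[2]];print('radius',np.hypot(*r),'a',np.arctan2(r[1],r[0])-np.arctan2(.006,.24))
E
```

```text
1993 [237 108] [251 254] [ 0.6535 -0.0253  0.33  ] [ 0.647 -0.105  0.323] [0.663 0.036 0.333]
axis median [ 0.6568 -0.0266  0.3258] mid [ 0.6584 -0.036   0.3234]
dir [ 0.036 -0.999  0.002]
tri [ 0.6629 -0.033   0.3169] [ 0.6614 -0.036   0.3166]
radius 0.2412279097968136 a 1.1860209137045723
```

The bar axis is at about (0.659, −0.035, 0.325), giving a guard angle of about 1.19 rad. The radius comes out at 0.241 m against the stated 0.240 m, so the numbers agree.

```bash
python3 -c "
from h import *
print(bar(1.19));go(bar(1.19),rot(40),.0)"
```

```text
[ 0.65835866 -0.03384297  0.32503851]
TCP [ 0.67  -0.033  0.311] row [-0.0018, -0.0092, 0.1461] [-0.0006, -0.0014, 0.0009] deg 0.1
```

```bash
python3 -m handwheel '[[-0.001,-0.0092,0.05,0,0,0,0.4],[-0.001,-0.0092,0.08,0,0,0,0.4],[-0.001,-0.0092,0.11,0,0,0,0.4],[-0.001,-0.0092,0.13,0,0,0,0.4],[-0.001,-0.0092,0.146,0,0,0,0.4],[-0.001,-0.0092,0.146,0,0,0,0.4],[-0.001,-0.0092,0.146,0,0,0,0.4]]' 20
python3 -c "
from h import *
st();go(bar(1.19),rot(40),.0);snap('wrist','w2')"
```

```text
time_s: 2.9
position: [0.6695, -0.0307, 0.3066]
tool_rot: [0.651, 0.679, 0.245, 0.234]
wrist_force: [0.6, -0.1, 0.4]
grip_width: 0.0598
2.9 [ 0.6695 -0.0307  0.3066] [[0.769, 0.033, 0.638], [0.637, 0.028, -0.77]] F [ 0.6 -0.1  0.4] w 0.0598 q [-0.7   0.26  0.81  2.06 -0.91  0.3   0.88]
TCP [ 0.67  -0.033  0.311] row [-0.0027, 0.0032, -0.0028] [-0.0063, -0.0027, 0.0022] deg 0.4
```

View pics/w2.png

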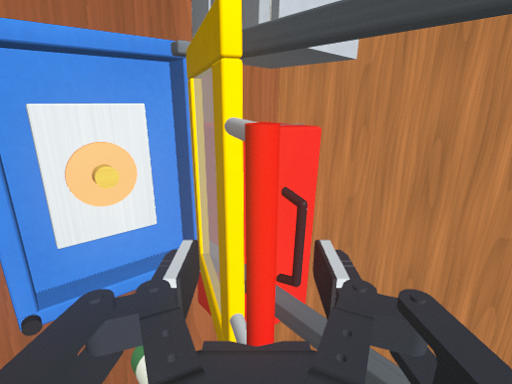

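The wrist view shows the bar (columns 245–278) centred between the finger tips (198 and 318). I'll close on it now.

```bash
python3 -m handwheel '[[-0.002,0.002,-0.002,0,0,0,0.2],[-0.002,0.002,-0.002,0,0,0,0],[-0.002,0.002,-0.002,0,0,0,-0.3],[-0.002,0.002,-0.002,0,0,0,-0.6],[-0.002,0.002,-0.002,0,0,0,-1],[-0.002,0.002,-0.002,0,0,0,-1],[-0.002,0.002,-0.002,0,0,0,-1],[-0.002,0.002,-0.002,0,0,0,-1]]' 20
python3 -c "
from h import *
st()
for a in (1.19,1.1,1.0):go(bar(a),rot(40),.0)"
```

```text
time_s: 3.95
position: [0.6698, -0.0327, 0.3092]
tool_rot: [0.651, 0.68, 0.245, 0.234]
wrist_force: [-6.4, 2.0, 6.1]
grip_width: 0.013
3.95 [ 0.6698 -0.0327  0.3092] [[0.77, 0.033, 0.638], [0.637, 0.029, -0.77]] F [-6.4  2.   6.1] w 0.013 q [-0.71  0.26  0.83  2.06 -0.91  0.31  0.87]
TCP [ 0.67  -0.033  0.311] row [-0.0007, 0.0014, -0.0008] [-0.0065, -0.003, 0.0021] deg 0.4
TCP [ 0.65  -0.034  0.302] row [-0.0006, -0.0193, -0.007] [-0.0065, -0.003, 0.0021] deg 0.4
TCP [ 0.629 -0.035  0.291] row [-0.0006, -0.0428, -0.0117] [-0.0065, -0.003, 0.0021] deg 0.4
```

```bash
python3 -c "
from h import *
for a in np.arange(1.15,.7,-.05):print(round(a,2),end=' ');go(bar(a),rot(40),.0)"
```

```text
1.15 TCP [ 0.661 -0.034  0.307] row [-0.0007, -0.0077, -0.0038] [-0.0065, -0.003, 0.0021] deg 0.4
1.1 TCP [ 0.65  -0.034  0.302] row [-0.0006, -0.0193, -0.007] [-0.0065, -0.003, 0.0021] deg 0.4
1.05 TCP [ 0.64  -0.035  0.297] row [-0.0006, -0.031, -0.0096] [-0.0065, -0.003, 0.0021] deg 0.4
1.0 TCP [ 0.629 -0.035  0.291] row [-0.0006, -0.0428, -0.0117] [-0.0065, -0.003, 0.0021] deg 0.4
0.95 TCP [ 0.619 -0.035  0.284] row [-0.0005, -0.0548, -0.0131] [-0.0065, -0.003, 0.0021] deg 0.4
0.9 TCP [ 0.61  -0.036  0.277] row [-0.0005, -0.0667, -0.014] [-0.0065, -0.003, 0.0021] deg 0.4
0.85 TCP [ 0.6   -0.036  0.27 ] row [-0.0005, -0.0787, -0.0142] [-0.0065, -0.003, 0.0021] deg 0.4
0.8 TCP [ 0.591 -0.037  0.262] row [-0.0005, -0.0907, -0.0139] [-0.0065, -0.003, 0.0021] deg 0.4
0.75 TCP [ 0.583 -0.037  0.254] row [-0.0004, -0.1027, -0.0129] [-0.0065, -0.003, 0.0021] deg 0.4
```

```bash
python3 -m handwheel '[[0,-0.008,-0.003,0,0,0,-1],[0,-0.0193,-0.006,0,0,0,-1],[0,-0.031,-0.0088,0,0,0,-1],[0,-0.0428,-0.011,0,0,0,-1],[0,-0.0548,-0.0125,0,0,0,-1]]'
python3 -c "
from h import *
st()
for a in np.arange(.95,.35,-.05):print(round(a,2),end=' ');go(bar(a),rot(40),.0)"
```

```text
time_s: 4.58
position: [0.6189, -0.0347, 0.2837]
tool_rot: [0.651, 0.68, 0.245, 0.234]
wrist_force: [0.9, 1.9, 2.1]
grip_width: 0.0132
4.58 [ 0.6189 -0.0347  0.2837] [[0.769, 0.033, 0.638], [0.637, 0.029, -0.77]] F [0.9 1.9 2.1] w 0.0132 q [-0.69  0.19  0.77  2.2  -1.01  0.21  1.01]
0.95 TCP [ 0.619 -0.035  0.284] row [-0.0007, 0.0007, -0.0003] [-0.0062, -0.0036, 0.002] deg 0.4
0.9 TCP [ 0.61  -0.036  0.277] row [-0.0007, -0.0113, -0.0011] [-0.0062, -0.0036, 0.002] deg 0.4
0.85 TCP [ 0.6   -0.036  0.27 ] row [-0.0007, -0.0233, -0.0014] [-0.0062, -0.0036, 0.002] deg 0.4
0.8 TCP [ 0.591 -0.037  0.262] row [-0.0007, -0.0353, -0.001] [-0.0062, -0.0036, 0.002] deg 0.4
0.75 TCP [ 0.583 -0.037  0.254] row [-0.0006, -0.0472, -0.0001] [-0.0062, -0.0036, 0.002] deg 0.4
0.7 TCP [ 0.574 -0.037  0.245] row [-0.0006, -0.0591, 0.0014] [-0.0062, -0.0036, 0.002] deg 0.4
0.65 TCP [ 0.567 -0.038  0.236] row [-0.0006, -0.0709, 0.0036] [-0.0062, -0.0036, 0.002] deg 0.4
0.6 TCP [ 0.559 -0.038  0.226] row [-0.0006, -0.0826, 0.0063] [-0.0062, -0.0036, 0.002] deg 0.4
0.55 TCP [ 0.553 -0.038  0.216] row [-0.0006, -0.0942, 0.0096] [-0.0062, -0.0036, 0.002] deg 0.4
0.5 TCP [ 0.546 -0.038  0.206] row [-0.0006, -0.1055, 0.0135] [-0.0062, -0.0036, 0.002] deg 0.4
0.45 TCP [ 0.541 -0.039  0.195] row [-0.0006, -0.1167, 0.0179] [-0.0062, -0.0036, 0.002] deg 0.4
0.4 TCP [ 0.535 -0.039  0.185] row [-0.0006, -0.1276, 0.0229] [-0.0062, -0.0036, 0.002] deg 0.4
```

The guard is following and the force is small. Joint 6 is close to its lower limit (0.21 against 0.19), so I'll ease the tilt towards vertical as the guard comes down.

```bash
python3 -c "
from h import *
for i,a in enumerate(np.arange(.92,.6,-.04)):t=36-4*i;print(round(a,2),t,end=' ');go(bar(a),rot(max(t,12)),.0)"
```

```text
0.92 36 TCP [ 0.612 -0.036  0.279] row [-0.0007, -0.0078, -0.0009] [0.0636, -0.0035, 0.0021] deg 3.7
0.88 32 TCP [ 0.604 -0.036  0.273] row [-0.0007, -0.0187, -0.0015] [0.1334, -0.0034, 0.0023] deg 7.6
0.84 28 TCP [ 0.595 -0.036  0.266] row [-0.0007, -0.0296, -0.0018] [0.2032, -0.0033, 0.0024] deg 11.6
0.8 24 TCP [ 0.587 -0.037  0.259] row [-0.0007, -0.0404, -0.0017] [0.273, -0.0033, 0.0025] deg 15.6
0.76 20 TCP [ 0.579 -0.037  0.252] row [-0.0006, -0.0512, -0.0014] [0.3428, -0.0032, 0.0026] deg 19.6
0.72 16 TCP [ 0.571 -0.037  0.245] row [-0.0006, -0.062, -0.0008] [0.4127, -0.0031, 0.0027] deg 23.6
0.68 12 TCP [ 0.563 -0.038  0.237] row [-0.0006, -0.0727, 0.0001] [0.4825, -0.003, 0.0028] deg 27.6
0.64 8 TCP [ 0.557 -0.038  0.23 ] row [-0.0006, -0.0821, 0.0019] [0.4825, -0.003, 0.0028] deg 27.6
0.6 4 TCP [ 0.551 -0.038  0.222] row [-0.0006, -0.0914, 0.0042] [0.4825, -0.003, 0.0028] deg 27.6
```

```bash
python3 -m handwheel '[[0,-0.0078,-0.0009,0.064,0,0,-1],[0,-0.0187,-0.0015,0.133,0,0,-1],[0,-0.0296,-0.0018,0.203,0,0,-1],[0,-0.0404,-0.0017,0.273,0,0,-1],[0,-0.0512,-0.0014,0.343,0,0,-1]]'
python3 -c "
from h import *
st()
for i,a in enumerate(np.arange(.76,.2,-.05)):t=20-2*i;print(round(a,2),t,end=' ');go(bar(a),rot(max(t,12)),.0)"
```

```text
time_s: 5.2
position: [0.5779, -0.0365, 0.2517]
tool_rot: [0.681, 0.711, 0.125, 0.119]
wrist_force: [1.0, 1.7, -0.4]
grip_width: 0.0132
5.2 [ 0.5779 -0.0365  0.2517] [[0.94, 0.04, 0.34], [0.34, 0.017, -0.94]] F [ 1.   1.7 -0.4] w 0.0132 q [-0.87  0.36  1.07  2.05 -0.64  0.65  0.63]
0.76 20 TCP [ 0.579 -0.037  0.252] row [-0.0006, 0.0008, -0.0002] [-0.0021, -0.0032, 0.0026] deg 0.3
0.71 18 TCP [ 0.57  -0.037  0.243] row [-0.0006, -0.0106, 0.0052] [0.0328, -0.0032, 0.0026] deg 1.9
0.66 16 TCP [ 0.561 -0.038  0.234] row [-0.0006, -0.0217, 0.0111] [0.0677, -0.0032, 0.0027] deg 3.9
0.61 14 TCP [ 0.553 -0.038  0.224] row [-0.0006, -0.0325, 0.0174] [0.1026, -0.0031, 0.0027] deg 5.9
0.56 12 TCP [ 0.546 -0.038  0.214] row [-0.0006, -0.0429, 0.0243] [0.1375, -0.0031, 0.0028] deg 7.9
0.51 10 TCP [ 0.539 -0.039  0.204] row [-0.0006, -0.0524, 0.0317] [0.1375, -0.0031, 0.0028] deg 7.9
0.46 8 TCP [ 0.534 -0.039  0.194] row [-0.0006, -0.0614, 0.0395] [0.1375, -0.0031, 0.0028] deg 7.9
0.41 6 TCP [ 0.528 -0.039  0.183] row [-0.0006, -0.0701, 0.0478] [0.1375, -0.0031, 0.0028] deg 7.9
0.36 4 TCP [ 0.523 -0.039  0.172] row [-0.0006, -0.0784, 0.0565] [0.1375, -0.0031, 0.0028] deg 7.9
0.31 2 TCP [ 0.519 -0.039  0.161] row [-0.0006, -0.0862, 0.0657] [0.1375, -0.0031, 0.0028] deg 7.9
0.26 0 TCP [ 0.516 -0.04   0.149] row [-0.0006, -0.0935, 0.0752] [0.1375, -0.0031, 0.0028] deg 7.9
0.21 -2 TCP [ 0.513 -0.04   0.138] row [-0.0006, -0.1003, 0.085] [0.1375, -0.0031, 0.0028] deg 7.9
```

```bash
python3 -m handwheel '[[0,-0.0106,0.005,0.033,0,0,-1],[0,-0.0217,0.011,0.068,0,0,-1],[0,-0.0325,0.0172,0.103,0,0,-1],[0,-0.0429,0.024,0.1375,0,0,-1],[0,-0.0524,0.0315,0.1375,0,0,-1],[0,-0.0614,0.0393,0.1375,0,0,-1],[0,-0.0701,0.0476,0.1375,0,0,-1]]'
python3 -c "
from h import *
st()
for i,a in enumerate(np.arange(.41,-.04,-.04)):print(round(a,2),end=' ');go(bar(a),rot(12),.0)"
```

```text
time_s: 6.08
position: [0.528, -0.0385, 0.1825]
tool_rot: [0.688, 0.718, 0.076, 0.072]
wrist_force: [1.1, 1.0, -0.2]
grip_width: 0.0134
6.08 [ 0.528  -0.0385  0.1825] [[0.977, 0.042, 0.209], [0.208, 0.011, -0.978]] F [ 1.1  1.  -0.2] w 0.0134 q [-0.79  0.45  0.99  2.11 -0.69  0.66  0.69]
0.41 TCP [ 0.528 -0.039  0.183] row [-0.0006, 0.0003, -0.0004] [0.0008, -0.0026, 0.0029] deg 0.2
0.37 TCP [ 0.524 -0.039  0.174] row [-0.0006, -0.0053, 0.0074] [0.0008, -0.0026, 0.0029] deg 0.2
0.33 TCP [ 0.521 -0.039  0.165] row [-0.0006, -0.0106, 0.0154] [0.0008, -0.0026, 0.0029] deg 0.2
0.29 TCP [ 0.518 -0.039  0.156] row [-0.0006, -0.0156, 0.0236] [0.0008, -0.0026, 0.0029] deg 0.2
0.25 TCP [ 0.515 -0.04   0.147] row [-0.0006, -0.0202, 0.032] [0.0008, -0.0026, 0.0029] deg 0.2
0.21 TCP [ 0.513 -0.04   0.138] row [-0.0006, -0.0245, 0.0406] [0.0008, -0.0026, 0.0029] deg 0.2
0.17 TCP [ 0.51  -0.04   0.128] row [-0.0006, -0.0285, 0.0494] [0.0008, -0.0026, 0.0029] deg 0.2
0.13 TCP [ 0.509 -0.04   0.119] row [-0.0006, -0.0321, 0.0583] [0.0008, -0.0026, 0.0029] deg 0.2
0.09 TCP [ 0.508 -0.04   0.109] row [-0.0006, -0.0353, 0.0673] [0.0008, -0.0026, 0.0029] deg 0.2
0.05 TCP [ 0.507 -0.04   0.1  ] row [-0.0006, -0.0382, 0.0765] [0.0008, -0.0026, 0.0029] deg 0.2
0.01 TCP [ 0.506 -0.04   0.09 ] row [-0.0007, -0.0407, 0.0857] [0.0008, -0.0026, 0.0029] deg 0.2
-0.03 TCP [ 0.506 -0.04   0.081] row [-0.0007, -0.0429, 0.0951] [0.0008, -0.0026, 0.0029] deg 0.2
```

```bash
python3 -m handwheel '[[0,-0.0053,0.0074,0,0,0,-1],[0,-0.0106,0.0154,0,0,0,-1],[0,-0.0156,0.0236,0,0,0,-1],[0,-0.0202,0.032,0,0,0,-1],[0,-0.0245,0.0406,0,0,0,-1],[0,-0.0285,0.0494,0,0,0,-1],[0,-0.0321,0.0583,0,0,0,-1],[0,-0.0345,0.065,0,0,0,-1],[0,-0.0362,0.07,0,0,0,-1],[0,-0.0376,0.0745,0,0,0,-1],[0,-0.0388,0.0785,0,0,0,-1],[0,-0.0388,0.0785,0,0,0,-1]]'
python3 -c "
from h import *
st()
for i,a in enumerate([.04,.02,0,-.02]):print(round(a,2),end=' ');go(bar(a),rot(12),.0)"
```

```text
time_s: 7.58
position: [0.5063, -0.0393, 0.0973]
tool_rot: [0.688, 0.718, 0.076, 0.072]
wrist_force: [1.9, -0.6, -4.2]
grip_width: 0.0129
7.58 [ 0.5063 -0.0393  0.0973] [[0.977, 0.042, 0.208], [0.208, 0.011, -0.978]] F [ 1.9 -0.6 -4.2] w 0.0129 q [-0.6   0.54  0.74  2.21 -0.93  0.47  0.9 ]
0.04 TCP [ 0.506 -0.04   0.097] row [-0.0006, 0.0001, 0.0] [0.0005, -0.0024, 0.0029] deg 0.2
0.02 TCP [ 0.506 -0.04   0.093] row [-0.0006, -0.0012, 0.0047] [0.0005, -0.0024, 0.0029] deg 0.2
0 TCP [ 0.506 -0.04   0.088] row [-0.0006, -0.0024, 0.0093] [0.0005, -0.0024, 0.0029] deg 0.2
-0.02 TCP [ 0.506 -0.04   0.083] row [-0.0006, -0.0034, 0.014] [0.0005, -0.0024, 0.0029] deg 0.2
```

Next I'll lower it in small steps until the stops show up in the force.

```bash
for i in 1 ; do python3 -m handwheel '[[0,-0.0007,0.0025,0,0,0,-1],[0,-0.0013,0.005,0,0,0,-1],[0,-0.0018,0.007,0,0,0,-1],[0,-0.0022,0.009,0,0,0,-1],[0,-0.0022,0.009,0,0,0,-1]]'; done
```

```text
time_s: 8.2
position: [0.5059, -0.0393, 0.0878]
tool_rot: [0.688, 0.718, 0.076, 0.072]
wrist_force: [0.9, -1.4, -4.3]
grip_width: 0.013
```

```bash
python3 -m handwheel '[[0,-0.0002,0.001,0,0,0,-1],[0,-0.0004,0.002,0,0,0,-1],[0,-0.0004,0.002,0,0,0,-1]]'; python3 -m handwheel '[[0,-0.0002,0.001,0,0,0,-1],[0,-0.0004,0.002,0,0,0,-1],[0,-0.0004,0.002,0,0,0,-1]]'
```

```text
time_s: 8.57
position: [0.5059, -0.0393, 0.086]
tool_rot: [0.688, 0.718, 0.076, 0.072]
wrist_force: [-3.3, 0.3, 5.8]
grip_width: 0.0134
time_s: 8.95
position: [0.5061, -0.0393, 0.0854]
tool_rot: [0.688, 0.718, 0.078, 0.071]
wrist_force: [-12.2, 1.2, 28.0]
grip_width: 0.0131
```

The wrist force is now 28 N upward, so the guard is on its stops. I'll ease off, open partway so as not to touch the frame edge, and check.

```bash
python3 -m handwheel '[[0,0,-0.001,0,0,0,-1],[0,0,-0.001,0,0,0,-0.6],[0,0,-0.001,0,0,0,-0.3],[0,0,-0.001,0,0,0,-0.3],[0,0,-0.001,0,0,0,-0.3]]'
```

```text
time_s: 9.57
position: [0.5058, -0.0393, 0.0863]
tool_rot: [0.688, 0.718, 0.078, 0.071]
wrist_force: [0.3, -0.6, -0.5]
grip_width: 0.0301
```

```bash
python3 -m handwheel '[[0,0,-0.02,0,0,0,-0.3],[0,0,-0.05,0,0,0,-0.3],[0,0,-0.1,0,0,0,-0.3],[0,0,-0.15,0,0,0,-0.3],[0,0,-0.2,0,0,0,-1],[0,0,-0.2,0,0,0,-1]]'
python3 - <<'E'
from h import *
st();snap('top','t1');snap('scene','s1');snap('wrist','w3')
a=cv2.imread('pics/s1.png')
f=load('s1');hsv=cv2.cvtColor(f['p'],cv2.COLOR_RGB2HSV);H,S,V=cv2.split(hsv)
for n in('t1','s1','w3'):
    f=load(n);hsv=cv2.cvtColor(f['p'],cv2.COLOR_RGB2HSV);H,S,V=cv2.split(hsv)
    c=np.argwhere(((H<6)|(H>174))&(S>150)&(V>60)&(f['d']>0))[:,::-1];P=pts(f,c);k=(abs(P[:,0]-.502)<.04)&(abs(P[:,1]+.04)<.1)
    if k.sum():print(n,'bar',k.sum(),np.median(P[k],0).round(4),P[k].min(0).round(3),P[k].max(0).round(3))
print('expect',bar(0))
i=np.hstack([cv2.resize(cv2.imread('pics/s1.png')[100:360,150:410],(400,400)),cv2.resize(cv2.imread('pics/w3.png'),(400,300))[:,:].copy() if 0 else cv2.copyMakeBorder(cv2.resize(cv2.imread('pics/w3.png'),(400,300)),0,100,0,0,0)])
cv2.imwrite('pics/c1.png',i)
E
```

```text
time_s: 10.32
position: [0.4644, -0.042, 0.283]
tool_rot: [0.688, 0.718, 0.079, 0.071]
wrist_force: [-0.5, 0.6, 0.5]
grip_width: 0.0001
10.32 [ 0.4644 -0.042   0.283 ] [[0.977, 0.041, 0.211], [0.211, 0.015, -0.977]] F [-0.5  0.6  0.5] w 0.0001 q [-1.2  -0.02  1.24  2.15 -0.01  0.79  0.09]
t1 bar 96 [ 0.5027 -0.016   0.1098] [ 0.494 -0.104  0.   ] [0.509 0.032 0.123]
s1 bar 151 [ 0.5029 -0.0344  0.1127] [ 0.473 -0.109 -0.004] [0.511 0.055 0.12 ]
w3 bar 1484 [ 0.5006 -0.0344  0.1117] [ 0.493 -0.138 -0.002] [0.538 0.03  0.115]
expect [ 0.50211278 -0.04011845  0.106     ]
```

View pics/c1.png

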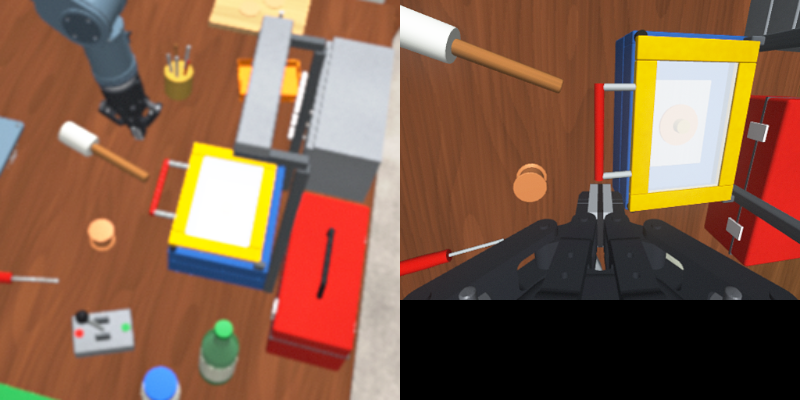

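The scene and wrist views show the guard flat on the base, with the red bar at (158,188) in the scene crop. Its top reads about 0.112, so the axis is at about 0.106, as expected. The bystanders haven't moved. Next is the lever.

```bash
cat >> h.py <<'E'
BY=np.radians(23.); BO=np.array([.472,-.351,0])
def box(x,y,z): c,s=np.cos(BY),np.sin(BY); return BO+np.array([c*x-s*y,s*x+c*y,z])
E
python3 -c "
from h import *
go(box(-.09,0,.25),rot(0,BY-np.pi/2),0,0)
f=load('t1');hsv=cv2.cvtColor(f['p'],cv2.COLOR_RGB2HSV);c=np.argwhere(hsv[175:222,318:358,2]<45)[:,::-1]+[318,175];P=pts(f,c);print(np.median(P,0),box(-.038,0,.11))"
```

```text
TCP [ 0.389 -0.386  0.25 ] row [-0.3416, -0.0945, 0.0097] [0.1807, -0.1358, 1.2081] deg 70.4
[ 0.44280089 -0.36442472  0.12115351] [ 0.43702082 -0.36584778  0.11      ]
```

```bash
python3 -m handwheel '[[-0.3416,-0.0945,0.0097,0.1807,-0.1358,1.2081,-1],[-0.3416,-0.0945,0.0097,0.1807,-0.1358,1.2081,-1],[-0.3416,-0.0945,0.0097,0.1807,-0.1358,1.2081,-1],[-0.3416,-0.0945,0.0097,0.1807,-0.1358,1.2081,-1],[-0.3416,-0.0945,0.0097,0.1807,-0.1358,1.2081,-1],[-0.3416,-0.0945,0.0097,0.1807,-0.1358,1.2081,-1],[-0.3416,-0.0945,0.0097,0.1807,-0.1358,1.2081,-1],[-0.3416,-0.0945,0.0097,0.1807,-0.1358,1.2081,-1],[-0.3416,-0.0945,0.0097,0.1807,-0.1358,1.2081,-1],[-0.3416,-0.0945,0.0097,0.1807,-0.1358,1.2081,-1]]'
python3 -c "
from h import *
st();go(box(-.09,0,.25),rot(0,BY-np.pi/2),0,0);go(box(-.09,0,.098),rot(0,BY-np.pi/2),0,0)"
```

```text
time_s: 11.72
position: [0.3894, -0.3855, 0.2497]
tool_rot: [0.98, 0.2, 0.0, -0.0]
wrist_force: [-0.5, -0.1, -0.3]
grip_width: 0.0003
11.72 [ 0.3894 -0.3855  0.2497] [[0.393, -0.92, -0.0], [0.001, 0.001, -1.0]] F [-0.5 -0.1 -0.3] w 0.0003 q [-0.12  0.6   1.17  1.84 -0.61  1.13  0.11]
TCP [ 0.389 -0.386  0.25 ] row [-0.0005, 0.0005, -0.0003] [-0.0004, -0.0008, 0.0022] deg 0.1
TCP [ 0.389 -0.386  0.098] row [-0.0006, 0.0006, 0.1517] [-0.0004, -0.0008, 0.0022] deg 0.1
```

```bash
python3 -m handwheel '[[0,0,0.05,0,0,0,-1],[0,0,0.1,0,0,0,-1],[0,0,0.14,0,0,0,-1],[0,0,0.152,0,0,0,-1],[0,0,0.152,0,0,0,-1]]'; python3 -m handwheel '[[0.01,0,0,0,0,0,-1],[0.02,0,0,0,0,0,-1],[0.03,0,0,0,0,0,-1],[0.04,0,0,0,0,0,-1],[0.05,0,0,0,0,0,-1],[0.06,0,0,0,0,0,-1],[0.06,0,0,0,0,0,-1]]'
python3 -c "
from h import *
st();snap('wrist','w4');go(box(.013,0,.098),rot(0,BY-np.pi/2),0,0)"
```

```text
time_s: 12.35
position: [0.3897, -0.3854, 0.0982]
tool_rot: [0.98, 0.201, 0.0, -0.0]
wrist_force: [0.4, -0.0, 1.5]
grip_width: -0.0002
time_s: 13.22
position: [0.4463, -0.3608, 0.0979]
tool_rot: [0.979, 0.202, 0.001, -0.001]
wrist_force: [-0.1, 0.1, 1.1]
grip_width: -0.0
13.22 [ 0.4463 -0.3608  0.0979] [[0.395, -0.919, -0.001], [0.001, 0.001, -1.0]] F [-0.1  0.1  1.1] w -0.0 q [-0.04  0.81  0.94  1.88 -0.84  0.91  0.15]
TCP [ 0.484 -0.346  0.098] row [0.0411, 0.0012, -0.0] [-0.0009, -0.0015, 0.0041] deg 0.3
```

View pics/w4.png

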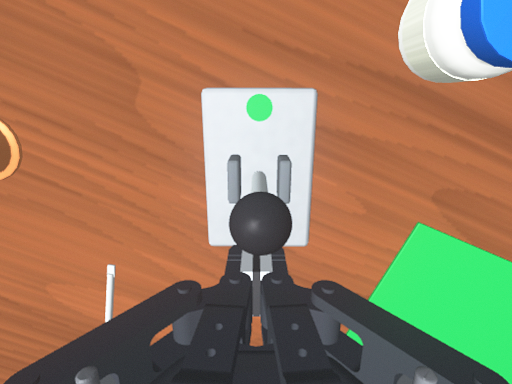

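The ball at (261,222) sits centred just ahead of the closed finger tips at (258,255), and the box's green end is straight ahead at (259,107). I'll push on through.

```bash
python3 -m handwheel '[[0.008,0.001,0,0,0,0,-1],[0.016,0.001,0,0,0,0,-1],[0.024,0.001,0,0,0,0,-1],[0.03,0.001,0,0,0,0,-1],[0.034,0.001,0,0,0,0,-1],[0.038,0.001,0,0,0,0,-1],[0.038,0.001,0,0,0,0,-1]]'
python3 -m handwheel '[[0.002,0,0,0,0,0,-1],[0.004,0,0,0,0,0,-1],[0.004,0,0,0,0,0,-1]]'
```

```text
time_s: 14.15
position: [0.4814, -0.3467, 0.098]
tool_rot: [0.979, 0.202, 0.001, -0.001]
wrist_force: [-0.7, 0.1, 0.3]
grip_width: 0.0001
time_s: 14.52
position: [0.4827, -0.3463, 0.098]
tool_rot: [0.98, 0.201, -0.001, -0.0]
wrist_force: [-6.1, -2.0, -0.0]
grip_width: 0.0002
```

```bash
python3 -m handwheel '[[0.002,0,0,0,0,0,-1],[0.004,0,0,0,0,0,-1],[0.004,0,0,0,0,0,-1]]'; python3 -m handwheel '[[0.002,0,0,0,0,0,-1],[0.003,0,0,0,0,0,-1],[0.003,0,0,0,0,0,-1]]'
```

```text
time_s: 14.9
position: [0.4828, -0.3463, 0.098]
tool_rot: [0.98, 0.199, -0.003, -0.0]
wrist_force: [-9.9, -2.7, 1.3]
grip_width: 0.0
time_s: 15.28
position: [0.4826, -0.3463, 0.098]
tool_rot: [0.98, 0.198, -0.005, -0.0]
wrist_force: [-7.9, -0.7, 1.8]
grip_width: -0.0002
```

The tool has stalled against a firm stop. I'll back off, lift and check the lever angle.

```bash
python3 -m handwheel '[[-0.02,0,0,0,0,0,-1],[-0.05,0,0,0,0,0,-1],[-0.07,0,-0.02,0,0,0,-1],[-0.09,0,-0.08,0,0,0,-1],[-0.09,0,-0.14,0,0,0,-1],[-0.09,0,-0.14,0,0,0,-1]]'
cat > lev.py <<'E'
from h import *
import sys
k=sys.argv[1];st()
for n in('top','scene','wrist'):
    snap(n,n[0]+k);f=load(n[0]+k);hsv=cv2.cvtColor(f['p'],cv2.COLOR_RGB2HSV);c=np.argwhere((hsv[:,:,2]<60)&(f['d']>0))[:,::-1];P=pts(f,c)
    q=(P-BO)@np.array([[np.cos(BY),-np.sin(BY),0],[np.sin(BY),np.cos(BY),0],[0,0,1]])
    s=(abs(q[:,0])<.06)&(abs(q[:,1])<.03)&(q[:,2]>.09)&(q[:,2]<.14);q=q[s]
    if s.sum()>3:
        m=plane(f,[(c[s].min(0)+c[s].max(0))/2],.112)[0]-BO
        print(n,s.sum(),'box frame med',np.median(q,0).round(4),'lo',q.min(0).round(3),'hi',q.max(0).round(3),'centre by ray',round(m[0]*np.cos(BY)+m[1]*np.sin(BY),4))
E
python3 lev.py 5
```

```text
time_s: 16.02
position: [0.4018, -0.3839, 0.2433]
tool_rot: [0.98, 0.197, -0.002, 0.003]
wrist_force: [0.2, 1.0, -1.3]
grip_width: 0.0001
16.02 [ 0.4018 -0.3839  0.2433] [[0.387, -0.922, 0.005], [-0.003, -0.006, -1.0]] F [ 0.2  1.  -1.3] w 0.0001 q [-0.12  0.62  1.16  1.82 -0.62  1.12  0.08]
top 26 box frame med [0.0359 0.0025 0.1194] lo [ 0.025 -0.008  0.107] hi [0.048 0.013 0.132] centre by ray 0.0367
scene 36 box frame med [ 0.0375 -0.0046  0.1225] lo [ 0.028 -0.013  0.115] hi [0.046 0.006 0.131] centre by ray 0.0367
wrist 503 box frame med [ 0.0328 -0.0063  0.1189] lo [ 0.022 -0.015  0.113] hi [0.048 0.011 0.125] centre by ray 0.0359
```

View pics/w5.png

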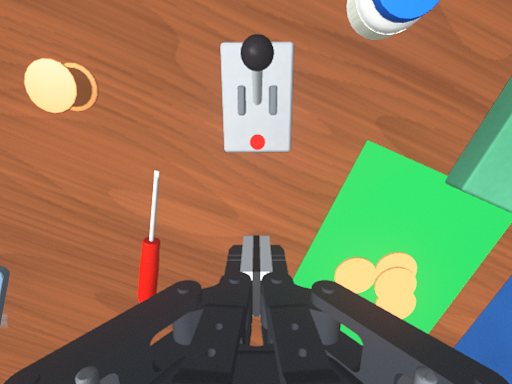

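The ball is now over the green end at (257,52) in the wrist view. It lies at about +36.5 mm in the box frame from three views, against the stated full-on value of 38.4 mm. It also stalled firmly at 6–10 N, where 1.5 N is enough to move it, so it is on its stop. Last I'll check the guard and bystanders, then hand in.

```bash
python3 - <<'E'
from h import *
f=load('t5');hsv=cv2.cvtColor(f['p'],cv2.COLOR_RGB2HSV);H,S,V=cv2.split(hsv)
c=np.argwhere(((H<6)|(H>174))&(S>150)&(V>60)&(f['d']>0))[:,::-1];P=pts(f,c);k=(abs(P[:,0]-.502)<.03)&(abs(P[:,1]+.04)<.08)
print('bar',k.sum(),np.median(P[k],0).round(4))
# bystander shift by template matching between views
for n,boxes in(('t',dict(tin=(164,190,190,214),spool=(278,207,300,227),mallet=(220,200,252,264),jar=(346,155,372,180),bottle=(328,128,357,156),tray=(140,126,180,174),awl=(312,228,332,282))),('s',dict(mallet=(185,176,250,220),spool=(204,238,230,266),jar=(238,334,272,372),bottle=(275,304,310,352),awl=(122,270,192,288)))):
    a,b=(cv2.imread(f'pics/{n}{i}.png') for i in(0,5))
    for k,(x0,y0,x1,y1) in boxes.items():
        r=cv2.matchTemplate(b[y0-8:y1+8,x0-8:x1+8],a[y0:y1,x0:x1],cv2.TM_CCOEFF_NORMED);_,v,_,l=cv2.minMaxLoc(r);print(n,k,'shift px',l[0]-8,l[1]-8,round(v,3))
E
```

```text
bar 124 [ 0.5029 -0.0318  0.1097]
t tin shift px 0 0 0.999
t spool shift px 0 0 0.996
t mallet shift px 2 -5 0.426
t jar shift px 0 0 1.0
t bottle shift px 0 0 0.999
t tray shift px 0 0 0.999
t awl shift px 0 0 0.566
s mallet shift px 0 0 0.991
s spool shift px 0 0 0.998
s jar shift px 0 0 0.999
s bottle shift px 0 0 0.999
s awl shift px 0 0 0.473
```

```bash
python3 -c "
from h import *
st();ctrl.close_job()"
```

```text
16.18 [ 0.4008 -0.3805  0.2382] [[0.388, -0.921, -0.004], [-0.01, -0.0, -1.0]] F [ 0.1  0.6 -0.2] w -0.0001 q [-0.12  0.62  1.15  1.83 -0.62  1.12  0.08]
the job is handed in; nothing more can be done
```

I lowered the press guard onto its stops and let go of it, then flipped the switch lever to fully on. The job was handed in at about 16 s, and no verdict is reported.

- **Guard:** I pinched the red bar at a 40° tilt and lowered it in small steps from about 1.19 rad. The wrist force turned from −4 N to +28 N upward at the stops. I eased off, let go and backed away. The bar's top then read about 110–113 mm, and 113 mm is expected for a fully lowered guard.
- **Lever:** I pushed it over with closed fingers. It stalled at one position at about 6–10 N, where 1.5 N is enough to move it. Three views put the ball at about +36 to +37 mm, against 38.4 mm for fully on. I put the 2 mm difference down to camera calibration.
- **Bystanders:** The tin, spool, jar, bottle and tray had not moved. The mallet matched well in the scene view only; its top-view match was poor (0.43).
- **Awl:** It gave weak matches in both views (0.57 and 0.47), probably because the arm was in the way. Both showed zero shift and the last wrist picture shows it lying in place, but that check is not conclusive.

At hand-in the robot was clear of everything, with the wrist force near zero.

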